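Hold the hidden bolt head while the nut runs tight

TASK

A shelf bracket is being bolted to a piece of ripening-rack upright in the jig: slide the red transport lock all the way to its end stop, which lets the spring nut runner turn. Then reach down into the narrow channel behind the bracket, grip the hidden brass bolt head between the fingers and hold it from turning until the nut has run tight and the runner stands still. Finish while still holding the head, with the lock left at its end stop, and leave everything else on the bench where it is.

Things in the scene. Friction and masses are not known exactly. Their poses are not given: they have to be found in the camera images.
- jig: Fixed jig, yaw up to 0.35: grey base plate (x -125..75, y -150..150 mm, 12 thick) with an aluminium U channel along y, open upward. Origin on the table under the bolt axis, at the inner face of the channel's front wall; x points into the channel, y to the lock's end stop. Green bracket plate on the wall's front, top z 128. Dark runner pedestal x -62..-54, y -15..15, top z 110.
- gap (a point): Middle of the channel's open mouth, level with its rims: jig x 26, y 0, z 130 mm. Walls 4 mm thick, 240 mm long (y -120..120); the gap between them is 52 mm wide (jig x 0..52), open at both ends, floor at z 49.
- lock_grip (a point): Red grip of the transport lock, point on its centre line 15.5 mm below its top, z 82.5 mm. Upright tab 18 (jig x) x 16 (jig y) mm, z 44.5 to 98, to pinch from above; jig x -92, y 60 mm + lock joint. A red arm runs from its foot (below z 45) to the runner, rising there, 55 mm away, to z 113. Rail under it, yellow end stop at y 141, top z 44.
- lock (a joint): Travel of the transport lock in m along jig +y: 0 to 0.045 (end stop), starts between 0 and 0.008. Friction 2 to 3 N, no spring: stays where it is left. Its tongue lies over the runner's yellow pin and frees it about half way.
- runner (a joint): Angle (rad, about jig +x, near 0 while locked) of the spring nut runner with the nut: black drum 52 mm across in front of the bracket. Once freed it is driven with about 0.16 N m, slowed by a damper: 0.3 rad/s while the bolt turns with it, 0.16 while the head is held; it stands still when the nut is tight on a held bolt, else keeps turning.
- thread (a joint): How far the nut has been run onto the bolt, rad: starts between 0 and 0.4, grows while the head is held and the runner turns, stops at 1.4 (nut tight). Head angle about jig +x = runner - thread. Thread friction 0.08 N m.
- runner_pin (a point): Outer end of the runner's yellow pin, 8 mm thick, 46 mm from the bolt axis at jig x -37 mm; it goes round with the runner.
- bolt_head: Brass hex bolt head in the channel: 24 mm across flats, 27.7 across corners, 22 long along the bolt axis (jig x 12..34). Origin at its centre: jig x 23, y 0, z 100 mm. Own x along jig x; two flats face own +-y (jig +-y at head angle 0). Turns about x with the runner until held, cannot move otherwise; squeezed along jig y it turns by itself to lay flats on the fingers.
- truckle: Bystander: small cheese, upright drum 100 mm across, 100 mm tall, origin under its centre.
- cup: Bystander: white cup 70 mm across, 85 mm tall, origin under its centre.
- jar: Bystander: amber jar 64 mm across, 100 mm tall, origin under its centre.
- brush: Bystander: hand brush 200 mm long lying along its own x, origin under its middle.
- spanner: Bystander: steel spanner 180 mm long lying along its own x, 8 mm thick, origin under its middle.
- spare_bolt: Bystander: spare hex bolt standing on its head on the jig's base plate, 40 mm tall, origin under its centre.
- spare_washer: Bystander: spare steel washer 30 mm across, 5 mm thick, on the jig's base plate, origin under its centre.

How it is judged:
By the outcome, as a careful person would: the job done as asked, in the order asked, and still so for the second after the job is handed in, while the arm keeps its last pose, push and grip.
It also fails if it takes over 56 s, if anything falls off the work surface, if the arm or the gripper's body presses on something with over 40 N, if the wrist force passes 120 N, or if a joint passes its speed limit or range.

ROBOT

A 7-joint arm with a two-finger parallel gripper is mounted at the origin on the work surface. World frame = base frame: x ahead of the robot, y to its left, z up, the work surface at z = 0. Lengths are in mm, angles in rad, forces in N, time in s.
With the tool pointing down it reaches from about 350 to 900 mm from the base axis. Payload 19.9 kg.
Tool frame: the origin (TCP) lies at the very end of the fingers, on their centre line; the grasp point (between the pads) lies 19 mm behind it; y points along the fingers, z is the direction in which the jaws open and shut, and the axes are right-handed (so a half turn about y gives the same grasp; the last joint's range is limited). The gripper opens to 94 mm and grips with 3 to 60 N. Pads are 16 mm wide; open, the fingers measure 119 mm over their backs; the gripper's body (75 mm by 177 mm) begins 78 mm behind the grasp point.
Start: joints at [-1.218, 0.417, -0.01, 1.614, 0.005, 1.111, -0.053], TCP at [240.378, 576.903, 205.425] pointing down, gripper open.
Joint ranges: [-2.81, 2.81], [-0.39, 2.02], [-1.27, 1.25], [0.06, 2.57], [-1.19, 4.33], [0.19, 2], [-2.82, 2.82]. Speed limits (rad/s): [1.89, 1.89, 2.39, 2.39, 3.01, 3.01, 3.01].

INTERFACE

Orientations are given as a unit quaternion [w, x, y, z].
In Python, from station import readout, vision, bot gives the robot as it stands. The module is installed in compiled form; this text tells all that it offers.
- The arm moves only by the shell command python3 -m pendant 'ROWS' [FORCE]. ROWS is text: rows parted by semicolons, each of 7 numbers parted by spaces: the turn, a rotation vector about the tool's x, y, z each as a share of 0.1 rad, from -1 to 1, then the shift along the tool's x, y, z each as a share of 40 mm, from -1 to 1, then the opening, from -1 (shut) to 1 (fully open). A call has exactly 8 rows; each row shifts and turns the pose as measured when the row begins, along the tool's axes as they then stand; what a row does not reach is not made up. A row lasts 1/8 s, in which the tool goes at most 62.5 mm and 10.7 degrees, less where a joint would pass 70% of its speed; a pose out of reach is approached as far as the arm can. A call with a number of a shift or a turn outside -1 to 1 is refused whole. A call with a gripper value outside its range is refused whole. The fingers move at their own pace and stop on an object; FORCE is the grip in N (left out, the last holds). Time passes only in rows, so rows that do not move let the fingers close, or fill a call up. It gives the time, the measured TCP pose, the force and the opening at its end, in the units of the state.
- readout.observe(): the state, without advancing time (a new reading comes with each control period).
- vision.read_camera(name): name is "side" or "top"; returns the picture (400x640x3 uint8, red, green, blue); there is no depth.
- vision.camera_model(name): a dict with "mtx" (3x3 intrinsics, pixels), "k1" (the pictures are not rectified: a ray, as slopes to the right and down, at radius r is drawn at 1 + k1 r^2 times it, then the intrinsics apply), "rvec" (rotation vector, rad) and "tvec" (3), from world to camera coordinates, as OpenCV has them. Camera axes: x right, y down, z forward; pixel columns grow to the right and rows downward; lengths in mm; the calibration is good to about 2 mm. A picture is of the moment at which its call begins. camera_model takes no time and is no camera call.
- bot.job_done(): hands the job in, once; it reports no verdict.
The state is a dict: "time_s": time; "qpos": joint angles; "joint_vel": joint speeds; "joint_efforts": joint torques, N m; "eef_pos": TCP position; "ee_rot": TCP orientation; "force": force on the tool from outside, world axes, zero at the start; "ft_torque": the same for the moment, N m; "grip_width": opening from 0.0 (shut) to 1.0 (fully open).
Only numpy, scipy, OpenCV 4.12 (cv2) and the standard library are available. Lean on these libraries where they do the work, as an engineer would, in place of code of your own. Each camera call takes 0.05 s, during which the arm holds its last target.

## Working session

There is one attempt and no reset: what is moved stays moved. The work goes in short steps, Python scripts to look and compute and a shell command to move; the robot and the scene stay as the last step left them, time stands still between calls to the robot, and variables do not carry over. Pictures are saved under pics/ and viewed, and the job is handed in when it is done.

```bash
mkdir -p pics
python3 - <<'E'
from station import readout, vision, bot
import cv2
print(readout.observe())
for n in("side","top"):
    im=vision.read_camera(n); cv2.imwrite(f"pics/{n}0.png",im[:,:,::-1]); print(n,vision.camera_model(n))
E
```

```text
{'time_s': 0.0, 'qpos': array([-1.21748704,  0.41795611, -0.01031589,  1.61413731,  0.00469905,
        1.11071205, -0.05299801]), 'joint_vel': array([ 9.08839328e-04, -2.67585927e-04, -1.66110546e-05,  2.77260379e-04,
       -9.14818585e-04, -1.77633708e-03,  1.20429941e-03]), 'joint_efforts': array([-9.67350970e-04, -8.51240087e+01,  6.38551991e-01, -4.26006567e+01,
       -4.87880025e-02,  1.85725233e-02,  1.28717247e-04]), 'eef_pos': array([240.25932965, 576.58185458, 204.85188086]), 'ee_rot': array([-0.69295839,  0.69379231, -0.13872707,  0.13862071]), 'force': array([ 0.8158612 ,  0.4280061 , -0.10319355]), 'ft_torque': array([0.01164061, 0.06155943, 0.05760785]), 'grip_width': 0.998614005710617}
side {'mtx': array([[393.55376581,   0.        , 318.45539646],
       [  0.        , 393.55376581, 201.83672321],
       [  0.        ,   0.        ,   1.        ]]), 'k1': -0.07998236292960445, 'rvec': array([ 2.1093128 , -0.6580871 ,  0.33812196]), 'tvec': array([-450.24186538,  263.11309839,  832.50466825])}
top {'mtx': array([[462.93274292,   0.        , 317.6524006 ],
       [  0.        , 462.93274292, 210.35067806],
       [  0.        ,   0.        ,   1.        ]]), 'k1': -0.08867347295698569, 'rvec': array([ 2.17406159, -2.11918078,  0.10872025]), 'tvec': array([   8.04278689,  539.14135248, 1282.82481493])}
```

View pics/side0.png

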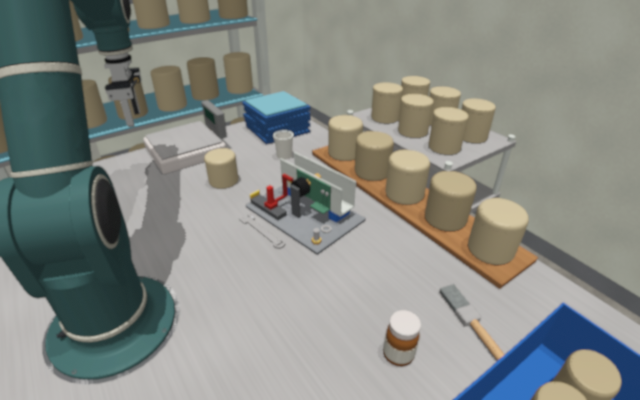

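View pics/top0.png

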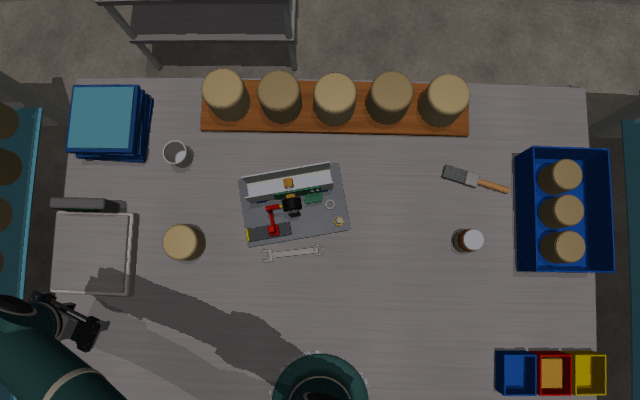

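The side view shows the jig near (305,205), with the lock at (270,195). In the top view the jig is near (294,203), the red grip near (273,229) and the brass head near (289,183). I'll enlarge both.

```bash
cat > h.py <<'E'
import numpy as np, cv2
from scipy.optimize import least_squares
from station import readout, vision
def cam(n):
    m=vision.camera_model(n); return m
def proj(n,P):
    m=cam(n); R=cv2.Rodrigues(m["rvec"])[0]; c=np.atleast_2d(P)@R.T+m["tvec"]
    s=c[:,:2]/c[:,2:]; s=s*(1+m["k1"]*(s**2).sum(1,keepdims=True))
    return s*[m["mtx"][0,0],m["mtx"][1,1]]+m["mtx"][:2,2]
def back(n,uv,z):
    m=cam(n); d=np.array([m["k1"],0,0,0,0.])
    s=cv2.undistortPoints(np.array([[uv]],float),m["mtx"],d)[0,0]
    R=cv2.Rodrigues(m["rvec"])[0]; C=-R.T@m["tvec"]; r=R.T@np.array([s[0],s[1],1]); return C+r*(z-C[2])/r[2]
def crop(n,src,x0,y0,w,h,f,out,pts=None):
    im=cv2.imread(src) if isinstance(src,str) else src
    c=cv2.resize(im[y0:y0+h,x0:x0+w],None,fx=f,fy=f,interpolation=cv2.INTER_CUBIC)
    if pts is not None:
        for u,v in pts: cv2.circle(c,(int((u-x0+.5)*f),int((v-y0+.5)*f)),3,(255,0,255),1)
    cv2.imwrite(out,c)
E
python3 - <<'E'
from h import *
crop("top","pics/top0.png",230,155,130,100,6,"pics/topc.png")
crop("side","pics/side0.png",235,150,140,105,5,"pics/sidec.png")
for uv in [(238,182),(339,163),(351,231),(246,246)]: print(back("top",uv,12))
E
```

```text
[619.53168374 258.16680123  12.        ]
[682.6476374  -36.40734171  12.        ]
[484.0186328  -75.02870773  12.        ]
[433.00408333 225.92260993  12.        ]
```

View pics/topc.png

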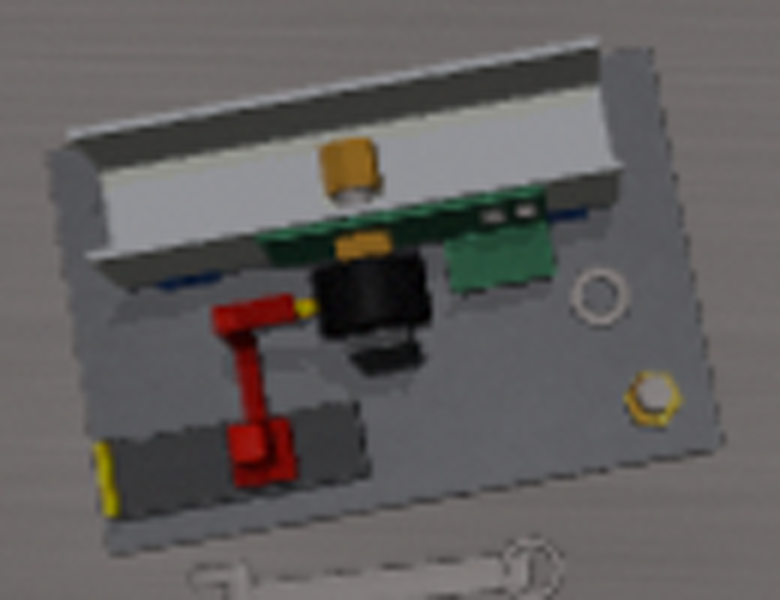

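View pics/sidec.png

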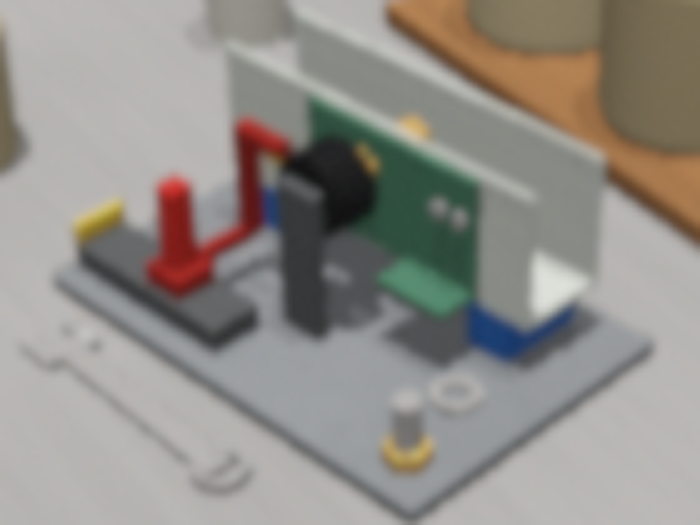

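```bash
cat > fit.py <<'E'
from h import *
T=lambda u,v:(230+u/6-.5,155+v/6-.5)
S=lambda u,v:(235+u/5-.5,150+v/5-.5)
top=[((75,150,12),T(50,150)),((75,-150,12),T(652,48)),((-125,-150,12),T(722,450)),((-125,150,12),T(107,553)),
((-4,120,130),T(88,255)),((-4,-120,130),T(622,168)),((56,120,130),T(68,133)),((56,-120,130),T(600,40))]
side=[((-125,150,12),S(55,280)),((-125,-150,12),S(410,515)),((75,-150,12),S(652,345)),((-4,120,130),S(230,45)),((-2,-120,130),S(537,195)),((54,120,130),S(297,10)),((54,-120,130),S(605,158))]
def w(p,P): 
    c,s=np.cos(p[2]),np.sin(p[2]); P=np.atleast_2d(np.array(P,float)); return np.c_[p[0]+c*P[:,0]-s*P[:,1],p[1]+s*P[:,0]+c*P[:,1],P[:,2]]
def res(p,L): return np.concatenate([(proj(n,w(p,[a for a,b in l]))-[b for a,b in l]).ravel() for n,l in L])
if __name__=="__main__":
  for L in ([("top",top)],[("side",side)],[("top",top),("side",side)]):
    r=least_squares(res,[580,60,.1],args=(L,),x_scale=[100,100,.1]); print(r.x,np.round(r.fun.reshape(-1,2),1).tolist())
  p=r.x
  P=[(-92,60+q,82.5+15.5) for q in (0,8)]+[(23,0,100),(26,0,130)]+[(x,y,130) for x in(0,52) for y in (-120,120)]
  for n,s,a in (("top","pics/top0.png",(230,155,130,100,6)),("side","pics/side0.png",(235,150,140,105,5))): crop(n,s,*a,f"pics/{n}fit.png",proj(n,w(p,P)))
  print(w(p,P))
E
python3 fit.py
```

```text
[5.82416487e+02 9.87130451e+01 1.91607373e-01] [[-0.4, -0.2], [0.1, -0.2], [0.3, 0.0], [-0.1, 0.0], [-0.0, 0.8], [0.1, 0.3], [0.1, -0.7], [-0.1, -0.1]]
[5.82752795e+02 9.50508774e+01 1.96265813e-01] [[-0.6, -1.2], [0.3, -0.3], [1.1, -0.9], [-0.7, 0.1], [-0.4, 1.3], [0.3, 0.4], [-0.1, 0.4]]
[5.82981430e+02 9.75585522e+01 1.93974816e-01] [[-0.0, -0.2], [0.4, -0.5], [0.7, -0.3], [0.5, -0.1], [0.4, 0.7], [0.5, 0.0], [0.5, -0.8], [0.3, -0.4], [-0.9, -1.7], [-0.3, -0.9], [0.6, -1.3], [-1.0, -0.3], [-1.0, 0.9], [0.1, 0.0], [-0.7, -0.0]]
[[481.14117531 138.69931776  98.        ]
 [479.59908988 146.54928416  98.        ]
 [605.55008308 101.99204781 100.        ]
 [608.49382048 102.57032985 130.        ]
 [606.11271113 -20.19094385 130.        ]
 [559.85014821 215.30804824 130.        ]
 [657.13749275 -10.16738854 130.        ]
 [610.87492982 225.33160354 130.        ]]
```

View pics/topfit.png

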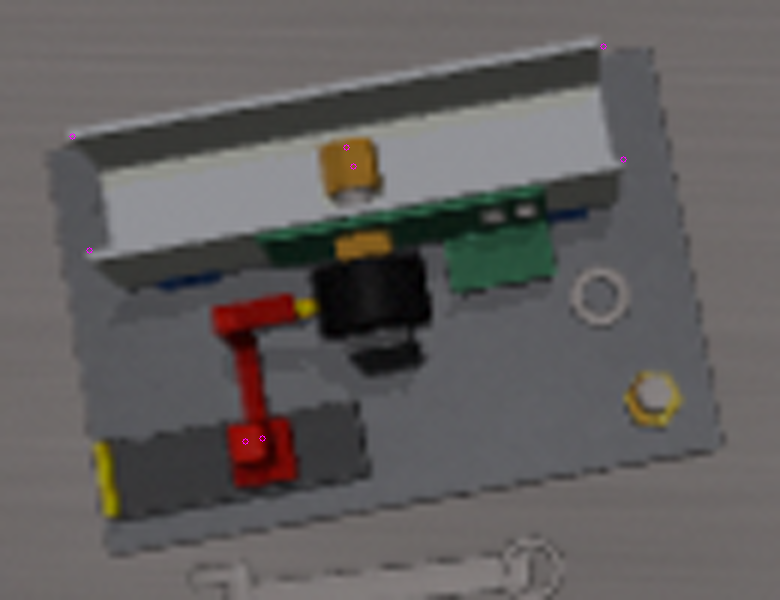

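View pics/sidefit.png

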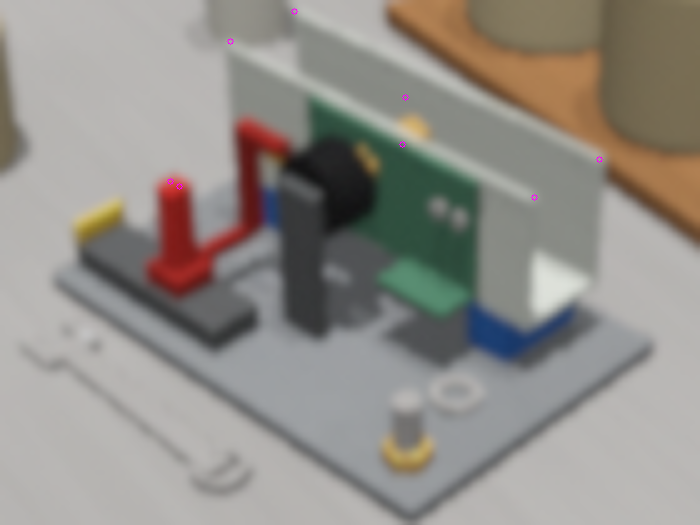

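```bash
cat > go.py <<'E'
import sys
from h import *
from scipy.spatial.transform import Rotation as Ro
J=(582.6,98.0,0.193)
def jig(P):
    c,s=np.cos(J[2]),np.sin(J[2]); return np.array([J[0]+c*P[0]-s*P[1],J[1]+s*P[0]+c*P[1],P[2]])
def rep(tj):
    o=readout.observe(); R=Ro.from_quat(np.roll(o["ee_rot"],-1)); M=R.as_matrix()
    y=np.array([0,0,-1.]); z=np.array([-np.sin(J[2]),np.cos(J[2]),0])
    if z@M[:,2]<0: z=-z
    D=np.c_[np.cross(y,z),y,z]
    rv=Ro.from_matrix(M.T@D).as_rotvec()
    d=jig(tj)-o["eef_pos"]
    c,s=np.cos(J[2]),np.sin(J[2]); e=o["eef_pos"]-np.array([*J[:2],0])
    print("t",round(o["time_s"],2),"tcp",o["eef_pos"].round(1),"jig",np.round([c*e[0]+s*e[1],-s*e[0]+c*e[1],e[2]],1),"F",o["force"].round(1),"w",round(o["grip_width"]*94,1))
    print("jig rows of tool xyz\n",np.round(np.array([[c,s,0],[-s,c,0],[0,0,1]])@M,3))
    print("turn/0.1",np.round(rv/.1,2),"shift/40 now",np.round(M.T@d/40,2),"shift/40 in aligned",np.round(D.T@d/40,2))
if __name__=="__main__": rep([float(a) for a in sys.argv[1:4]])
E
python3 go.py -92 65 150
```

```text
t 0.1 tcp [240.3 576.6 204.9] jig [-244.1  535.4  204.9] F [-0.6 -0.8  0.9] w 93.8
jig rows of tool xyz
 [[ 0.832 -0.001  0.555]
 [-0.555 -0.001  0.832]
 [ 0.    -1.    -0.001]]
turn/0.1 [ 0.01 -5.88 -0.  ] shift/40 now [ 9.69  1.38 -7.67] shift/40 in aligned [  3.8    1.37 -11.76]
```

```bash
python3 -m pendant '0 -1 0 1 0 -0.7 1; 0 -1 0 0.9 0 -0.8 1; 0 -1 0 0.8 0 -0.9 1; 0 -1 0 0.6 0 -1 1; 0 -1 0 0.5 0 -1 1; 0 -0.8 0 0.4 0 -1 1; 0 0 0 0.3 0 -1 1; 0 0 0 0.3 0 -1 1'; python3 go.py -92 65 150
```

```text
time_s: 1.1
eef_pos: [420.5, 251.5, 202.9]
ee_rot: [-0.702, 0.704, 0.073, -0.075]
force: [0.6, 0.5, -0.4]
grip_width: 1.002
t 1.1 tcp [420.5 251.5 202.9] jig [-129.6  181.7  202.9] F [ 0.6  0.5 -0.4] w 94.2
jig rows of tool xyz
 [[ 1.    -0.004 -0.017]
 [ 0.017 -0.003  1.   ]
 [-0.004 -1.    -0.003]]
turn/0.1 [ 0.03  0.17 -0.04] shift/40 now [ 0.9   1.33 -2.93] shift/40 in aligned [ 0.94  1.32 -2.92]
```

```bash
python3 -m pendant '0 0.2 0 0.3 0 -1 1; 0 0 0 0.3 0.2 -1 1; 0 0 0 0.2 0.4 -0.7 1; 0 0 0 0.1 0.4 -0.15 1; 0 0 0 0 0.3 0 1; 0 0 0 0 0 0 1; 0 0 0 0 0 0 1; 0 0 0 0 0 0 1'; python3 go.py -92 65 150
python3 - <<'E'
from h import *
im=vision.read_camera("top")[:,:,::-1].copy(); crop("top",im,230,155,130,100,6,"pics/top1.png")
im=vision.read_camera("side")[:,:,::-1].copy(); crop("side",im,235,110,140,120,5,"pics/side1.png")
E
```

```text
time_s: 2.1
eef_pos: [479.0, 143.1, 149.3]
ee_rot: [-0.703, 0.705, 0.065, -0.068]
force: [-1.5, -0.2, -0.2]
grip_width: 0.997
t 2.1 tcp [479.  143.1 149.3] jig [-93.   64.2 149.3] F [-1.5 -0.2 -0.2] w 93.7
jig rows of tool xyz
 [[ 1.    -0.004  0.005]
 [-0.005 -0.003  1.   ]
 [-0.004 -1.    -0.003]]
turn/0.1 [ 0.03 -0.05 -0.04] shift/40 now [ 0.03 -0.02  0.02] shift/40 in aligned [ 0.03 -0.02  0.02]
```

View pics/side1.png

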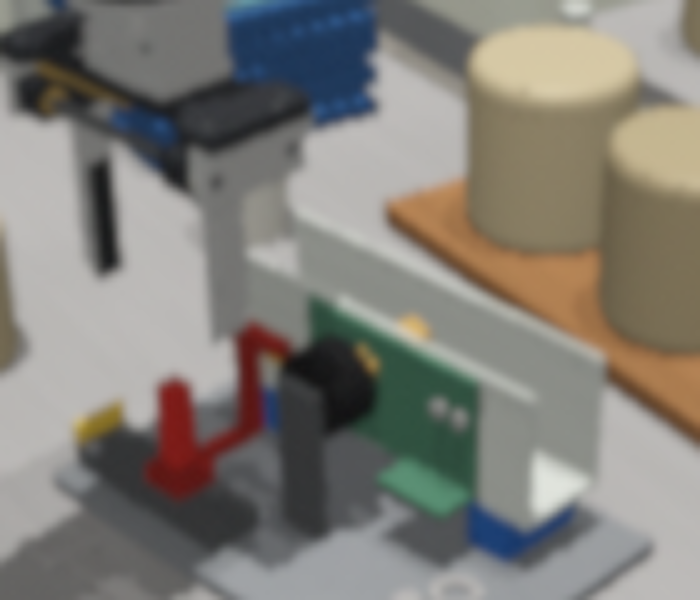

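View pics/top1.png

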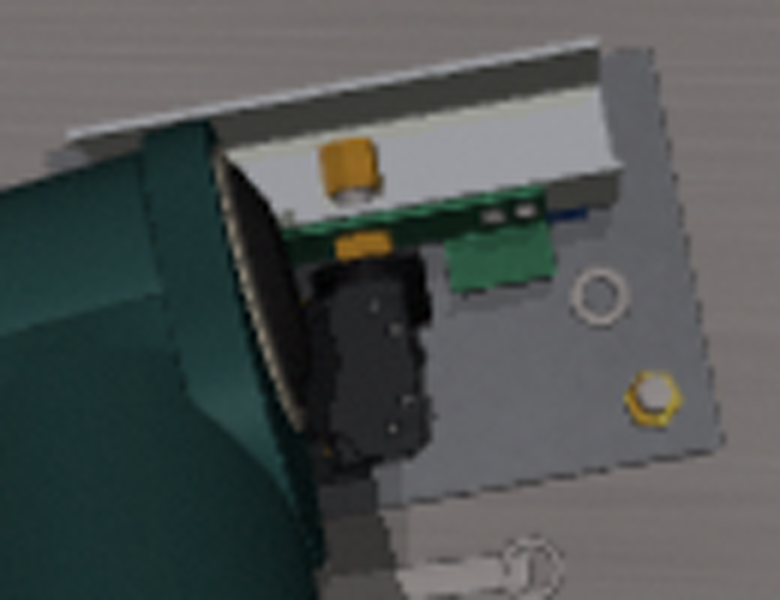

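Run:
```python
from go import *
for P in [(-93,64.2+47,149.3),(-93,64.2-47,149.3),(-93,64.2,149.3),(-92,65,98),(-92,65,45),(-92,73,98)]:
    u=proj("side",jig(P))[0]; print(P,(u-[235,110]+.5)*5)
```

```text
(-93, 111.2, 149.3) [111.64328833 274.71915663]
(-93, 17.200000000000003, 149.3) [222.72305896 336.81910249]
(-93, 64.2, 149.3) [165.71960684 304.9496581 ]
(-92, 65, 98) [173.06987419 383.02118208]
(-92, 65, 45) [179.85228027 460.59914539]
(-92, 73, 98) [163.88682585 377.57190551]
```

```bash
python3 -m pendant '0 0 0 0.02 0.4 0.02 1; 0 0 0 0 0.5 0 1; 0 0 0 0 0.5 0 0.3; 0 0 0 0 0.4 0 0; 0 0 0 0 0.3 0 -0.2; 0 0 0 0 0 0 -0.4; 0 0 0 0 0 0 -0.6; 0 0 0 0 0 0 -0.6' 20; python3 go.py -92 65 63.5;python3 - <<'E'
from h import *
im=vision.read_camera("side")[:,:,::-1].copy(); crop("side",im,235,110,140,120,5,"pics/side2.png")
E
```

```text
time_s: 3.2
eef_pos: [479.2, 144.0, 59.8]
ee_rot: [-0.703, 0.705, 0.065, -0.068]
force: [0.0, -0.6, -0.9]
grip_width: 0.398
t 3.2 tcp [479.2 144.   59.8] jig [-92.7  65.   59.8] F [ 0.  -0.6 -0.9] w 37.4
jig rows of tool xyz
 [[ 1.    -0.004  0.005]
 [-0.005 -0.003  1.   ]
 [-0.004 -1.    -0.003]]
turn/0.1 [ 0.03 -0.05 -0.04] shift/40 now [ 0.02 -0.09  0.  ] shift/40 in aligned [ 0.02 -0.09  0.  ]
```

View pics/side2.png

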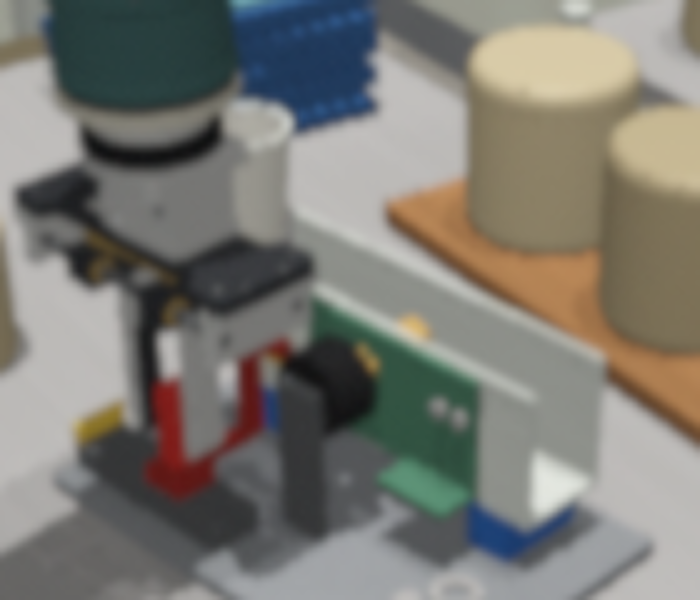

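The red grip at (170,430) stands between the two fingertips. I'll close on it.

```bash
python3 -m pendant '0 0 0 0.02 -0.08 0 -1; 0 0 0 0 0 0 -1; 0 0 0 0 0 0 -1; 0 0 0 0 0 0 -1; 0 0 0 0 0 0 -1; 0 0 0 0 0 0 -1; 0 0 0 0 0 0 -1; 0 0 0 0 0 0 -1' 20; python3 go.py -92 105 63
```

```text
time_s: 4.25
eef_pos: [480.5, 144.4, 64.0]
ee_rot: [-0.703, 0.705, 0.066, -0.067]
force: [0.3, 0.6, 0.6]
grip_width: 0.171
t 4.25 tcp [480.5 144.4  64. ] jig [-91.3  65.1  64. ] F [0.3 0.6 0.6] w 16.1
jig rows of tool xyz
 [[ 1.    -0.002  0.004]
 [-0.004 -0.002  1.   ]
 [-0.002 -1.    -0.002]]
turn/0.1 [ 0.02 -0.04 -0.02] shift/40 now [-0.02  0.02  1.  ] shift/40 in aligned [-0.02  0.02  1.  ]
```

```bash
python3 -m pendant '0 0 0 0 0 0.1 -1; 0 0 0 0 0 0.2 -1; 0 0 0 0 0 0.2 -1; 0 0 0 0 0 0.2 -1; 0 0 0 0 0 0.15 -1; 0 0 0 0 0 0.1 -1; 0 0 0 0 0 0.05 -1; 0 0 0 0 0 0.03 -1'; python3 go.py -92 105 63
```

```text
time_s: 5.25
eef_pos: [473.0, 182.0, 63.9]
ee_rot: [-0.701, 0.707, 0.064, -0.066]
force: [0.6, -6.9, 5.6]
grip_width: 0.167
t 5.25 tcp [473.  182.   63.9] jig [-91.5 103.5  63.9] F [ 0.6 -6.9  5.6] w 15.7
jig rows of tool xyz
 [[ 1.    -0.004  0.008]
 [-0.008 -0.009  1.   ]
 [-0.004 -1.    -0.009]]
turn/0.1 [ 0.09 -0.08 -0.04] shift/40 now [-0.01  0.02  0.04] shift/40 in aligned [-0.01  0.02  0.04]
```

```bash
python3 -m pendant '0 0 0 0 0 0.06 -1; 0 0 0 0 0 0.06 -1; 0 0 0 0 0 0.07 -1; 0 0 0 0 0 0.07 -1; 0 0 0 0 0 0.08 -1; 0 0 0 0 0 0.08 -1; 0 0 0 0 0 0.08 -1; 0 0 0 0 0 0.08 -1'; python3 go.py -92 105 63;python3 - <<'E'
from h import *
im=vision.read_camera("side")[:,:,::-1].copy(); crop("side",im,235,110,140,120,5,"pics/side3.png")
E
```

```text
time_s: 6.25
eef_pos: [473.1, 182.0, 63.7]
ee_rot: [-0.693, 0.717, 0.056, -0.06]
force: [1.3, -21.5, 9.7]
grip_width: 0.175
t 6.25 tcp [473.1 182.   63.7] jig [-91.4 103.5  63.7] F [  1.3 -21.5   9.7] w 16.4
jig rows of tool xyz
 [[ 1.    -0.009  0.029]
 [-0.029 -0.033  0.999]
 [-0.008 -0.999 -0.033]]
turn/0.1 [ 0.33 -0.29 -0.08] shift/40 now [-0.02  0.02  0.04] shift/40 in aligned [-0.02  0.02  0.04]
```

View pics/side3.png

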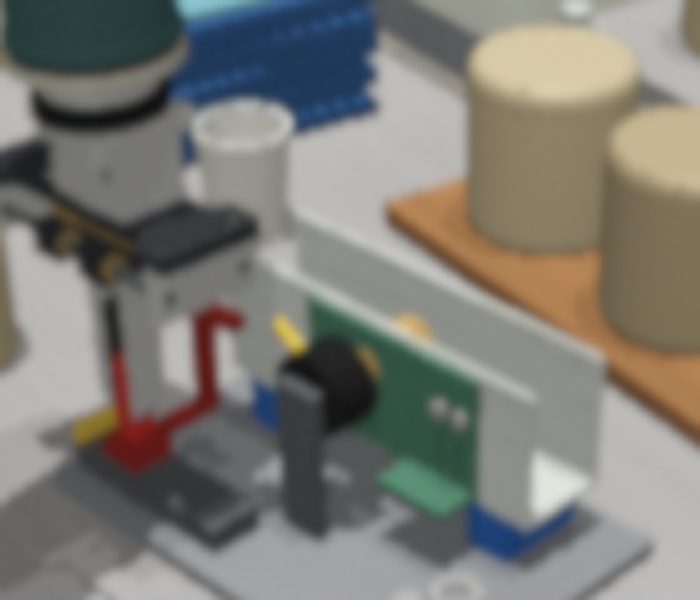

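The lock stopped dead: pushing with 21 N moved it no further, and the yellow pin at (285,330) is now turning free. I'll release and rise.

```bash
python3 -m pendant '0 0 0 0 0 0 0.3; 0 0 0 0 0 0 0.3; 0 0 0 0 0 0 0.3; 0.3 -0.3 0 0 -0.4 0 0.3; 0 0 0 0 -0.6 0 0.3; 0 0 0 0 -0.7 0 0.3; 0 0 0 0.2 -0.6 -0.2 0.3; 0 0 0 0.4 -0.3 -0.4 0.3'; python3 go.py 23 -1 160
```

```text
time_s: 7.3
eef_pos: [500.8, 166.8, 169.7]
ee_rot: [-0.703, 0.704, 0.067, -0.074]
force: [-0.3, 0.2, -0.4]
grip_width: 0.649
t 7.3 tcp [500.8 166.8 169.7] jig [-67.1  83.2 169.7] F [-0.3  0.2 -0.4] w 61.0
jig rows of tool xyz
 [[ 1.    -0.01  -0.006]
 [ 0.006 -0.001  1.   ]
 [-0.01  -1.    -0.001]]
turn/0.1 [ 0.01  0.06 -0.1 ] shift/40 now [ 2.24  0.22 -2.12] shift/40 in aligned [ 2.25  0.24 -2.1 ]
```

```bash
python3 -m pendant '0 0 -0.1 0.6 0 -0.6 0.3; 0 0 0 0.7 0 -0.65 0.3; 0 0 0 0.6 0 -0.5 0.3; 0 0 0 0.25 0 -0.2 0.3; 0 0 0 0.06 0 -0.08 0.3; 0 0 0 0 0 0 0.3; 0 0 0 0 0 0 0.3; 0 0 0 0 0 0 0.3'; python3 go.py 24 -1 81
python3 - <<'E'
from h import *
im=vision.read_camera("top")[:,:,::-1].copy(); crop("top",im,230,155,130,100,6,"pics/top4.png")
im=vision.read_camera("side")[:,:,::-1].copy(); crop("side",im,235,110,140,120,5,"pics/side4.png")
from go import jig
for P in [(24,30,160),(24,-30,160)]:
    print((proj("side",jig(P))[0]-[235,110]+.5)*5)
E
```

```text
time_s: 8.3
eef_pos: [605.4, 106.8, 170.8]
ee_rot: [0.704, -0.703, -0.072, 0.071]
force: [-0.8, -0.7, -0.7]
grip_width: 0.647
t 8.3 tcp [605.4 106.8 170.8] jig [ 24.1   4.2 170.8] F [-0.8 -0.7 -0.7] w 60.8
jig rows of tool xyz
 [[ 1.     0.002 -0.01 ]
 [ 0.01   0.002  1.   ]
 [ 0.002 -1.     0.002]]
turn/0.1 [-0.02  0.1   0.02] shift/40 now [-0.01  2.25 -0.14] shift/40 in aligned [-0.    2.25 -0.13]
[364.02698455 233.59166439]
[440.97930825 270.73972474]
```

View pics/side4.png

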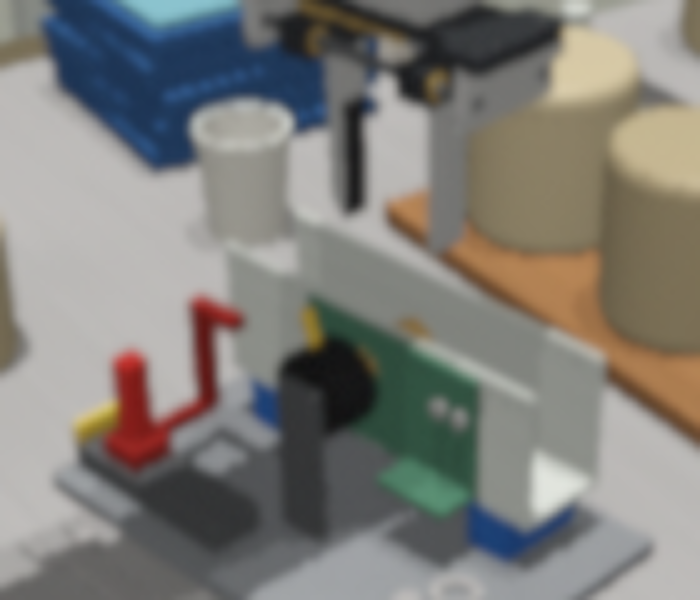

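View pics/top4.png

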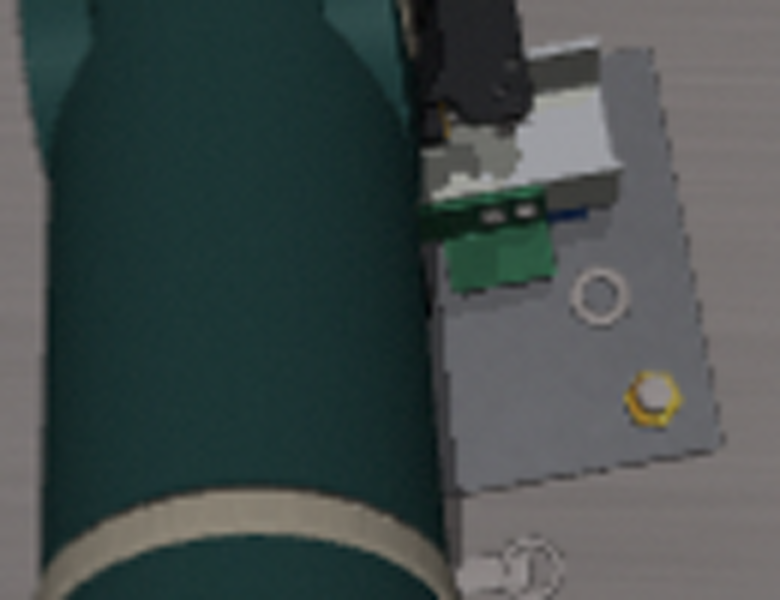

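```bash
python3 -m pendant '0 0.1 0 0 0.4 -0.05 0.3; 0 0 0 0 0.5 -0.05 0.3; 0 0 0 0 0.5 -0.03 0.3; 0 0 0 0 0.45 0 0.3; 0 0 0 0 0.3 0 0.3; 0 0 0 0 0.06 0 0.3; 0 0 0 0 0 0 0; 0 0 0 0 0 0 -0.2' 60; python3 go.py 24 -1 81
python3 - <<'E'
from h import *
im=vision.read_camera("side")[:,:,::-1].copy(); crop("side",im,235,110,140,120,5,"pics/side5.png")
E
```

```text
time_s: 9.4
eef_pos: [606.2, 101.4, 76.3]
ee_rot: [0.705, -0.703, -0.068, 0.067]
force: [0.7, -0.5, -0.5]
grip_width: 0.476
t 9.4 tcp [606.2 101.4  76.3] jig [23.8 -1.2 76.3] F [ 0.7 -0.5 -0.5] w 44.8
jig rows of tool xyz
 [[ 1.     0.002  0.002]
 [-0.002  0.002  1.   ]
 [ 0.002 -1.     0.002]]
turn/0.1 [-0.02 -0.02  0.02] shift/40 now [ 0.01 -0.12  0.01] shift/40 in aligned [ 0.01 -0.12  0.01]
```

View pics/side5.png

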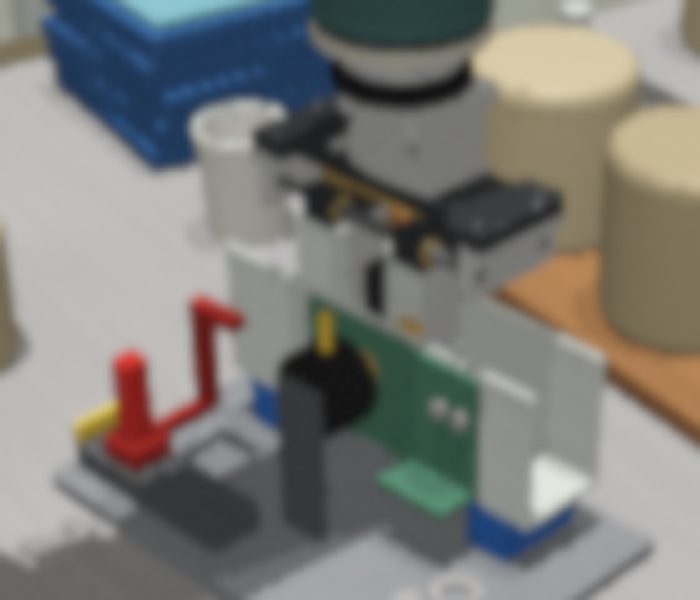

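```bash
python3 -m pendant '0 0 0 0 -0.11 0 -0.3; 0 0 0 0 0 0 -0.5; 0 0 0 0 0 0 -1; 0 0 0 0 0 0 -1; 0 0 0 0 0 0 -1; 0 0 0 0 0 0 -1; 0 0 0 0 0 0 -1; 0 0 0 0 0 0 -1' 60; python3 go.py 24 -1 81
```

```text
time_s: 10.45
eef_pos: [606.7, 101.7, 82.0]
ee_rot: [0.705, -0.703, -0.069, 0.066]
force: [1.0, 1.0, 0.0]
grip_width: 0.27
t 10.45 tcp [606.7 101.7  82. ] jig [24.3 -0.9 82. ] F [1. 1. 0.] w 25.4
jig rows of tool xyz
 [[ 1.     0.003  0.002]
 [-0.002  0.002  1.   ]
 [ 0.003 -1.     0.002]]
turn/0.1 [-0.02 -0.02  0.03] shift/40 now [-0.01  0.03 -0.  ] shift/40 in aligned [-0.01  0.03 -0.  ]
```

```bash
python3 -m pendant '0 0 0 0 0 0 -1; 0 0 0 0 0 0 -1; 0 0 0 0 0 0 -1; 0 0 0 0 0 0 -1; 0 0 0 0 0 0 -1; 0 0 0 0 0 0 -1; 0 0 0 0 0 0 -1; 0 0 0 0 0 0 -1' 60; python3 go.py 24 -1 81
python3 - <<'E'
from h import *
im=vision.read_camera("side")[:,:,::-1].copy(); crop("side",im,270,150,70,55,10,"pics/side6.png")
E
```

```text
time_s: 11.45
eef_pos: [606.7, 101.7, 82.0]
ee_rot: [0.705, -0.703, -0.069, 0.066]
force: [0.6, 0.2, -0.3]
grip_width: 0.271
t 11.45 tcp [606.7 101.7  82. ] jig [24.3 -0.9 82. ] F [ 0.6  0.2 -0.3] w 25.5
jig rows of tool xyz
 [[ 1.     0.003  0.002]
 [-0.002  0.002  1.   ]
 [ 0.003 -1.     0.002]]
turn/0.1 [-0.02 -0.02  0.03] shift/40 now [-0.01  0.03 -0.  ] shift/40 in aligned [-0.01  0.03 -0.  ]
```

View pics/side6.png

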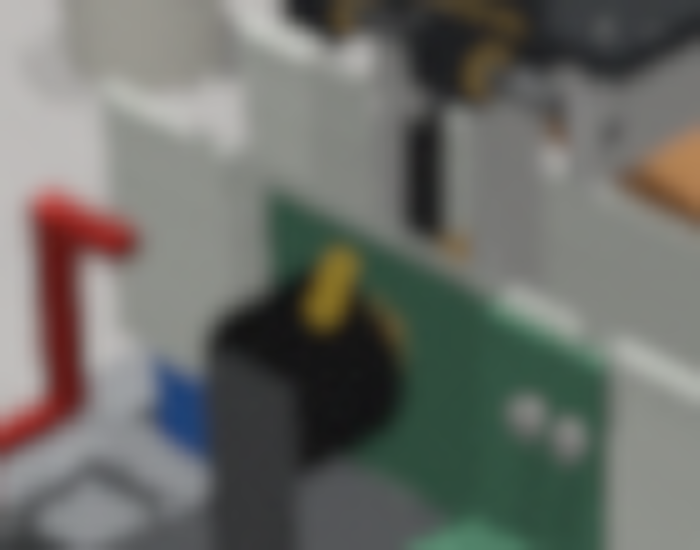

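```bash
for i in 1; do python3 -m pendant '0 0 0 0 0 0 -1; 0 0 0 0 0 0 -1; 0 0 0 0 0 0 -1; 0 0 0 0 0 0 -1; 0 0 0 0 0 0 -1; 0 0 0 0 0 0 -1; 0 0 0 0 0 0 -1; 0 0 0 0 0 0 -1' 60; done; python3 go.py 24 -1 81
python3 - <<'E'
from h import *
o=readout.observe(); print(o["ft_torque"],o["joint_efforts"].round(2))
im=vision.read_camera("side")[:,:,::-1].copy(); crop("side",im,270,150,70,55,10,"pics/side7.png")
E
```

```text
time_s: 12.5
eef_pos: [606.7, 101.8, 82.0]
ee_rot: [0.705, -0.703, -0.069, 0.066]
force: [-0.1, 0.0, 0.3]
grip_width: 0.269
t 12.5 tcp [606.7 101.8  82. ] jig [24.3 -0.9 82. ] F [-0.1  0.   0.3] w 25.3
jig rows of tool xyz
 [[ 1.     0.003  0.002]
 [-0.002  0.002  1.   ]
 [ 0.003 -1.     0.002]]
turn/0.1 [-0.02 -0.02  0.03] shift/40 now [-0.01  0.03 -0.  ] shift/40 in aligned [-0.01  0.03 -0.  ]
[0.18515261 0.04634414 0.03855116] [ 2.300e-01 -8.851e+01  5.690e+00 -3.566e+01  1.500e-01  9.000e-02
 -2.000e-02]
```

View pics/side7.png

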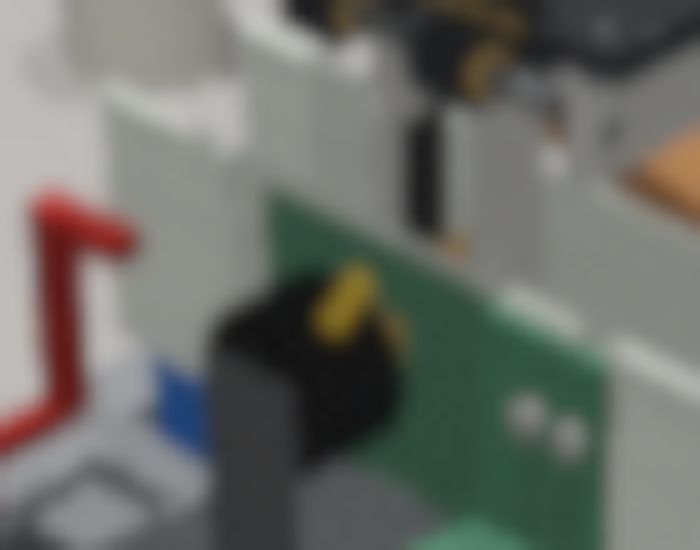

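```bash
cat > pin.py <<'E'
from go import *
def ang(u,v):
    a=np.linspace(-1,6,1400); P=np.array([jig((-37,46*np.cos(t),100+46*np.sin(t))) for t in a]); q=(proj("side",P)-[270,150]+.5)*10
    d=np.hypot(*(q-[u,v]).T); i=d.argmin(); return a[i],d[i]
if __name__=="__main__":
    print(ang(343,250),ang(365,272))
E
python3 pin.py
python3 -m pendant '0 0 0 0 0 0 -1; 0 0 0 0 0 0 -1; 0 0 0 0 0 0 -1; 0 0 0 0 0 0 -1; 0 0 0 0 0 0 -1; 0 0 0 0 0 0 -1; 0 0 0 0 0 0 -1; 0 0 0 0 0 0 -1' 60
python3 -m pendant '0 0 0 0 0 0 -1; 0 0 0 0 0 0 -1; 0 0 0 0 0 0 -1; 0 0 0 0 0 0 -1; 0 0 0 0 0 0 -1; 0 0 0 0 0 0 -1; 0 0 0 0 0 0 -1; 0 0 0 0 0 0 -1' 60;python3 - <<'E'
from h import *
im=vision.read_camera("side")[:,:,::-1].copy(); crop("side",im,270,150,70,55,10,"pics/side8.png")
E
```

```text
(np.float64(1.9120800571837027), np.float64(11.58205892809427)) (np.float64(2.0972122944960687), np.float64(12.815883100877496))
time_s: 13.55
eef_pos: [606.7, 101.8, 82.0]
ee_rot: [0.705, -0.703, -0.069, 0.066]
force: [-0.0, 0.2, -0.1]
grip_width: 0.272
time_s: 14.55
eef_pos: [606.6, 101.8, 82.0]
ee_rot: [0.705, -0.703, -0.069, 0.066]
force: [0.1, 0.4, 0.0]
grip_width: 0.271
```

View pics/side8.png

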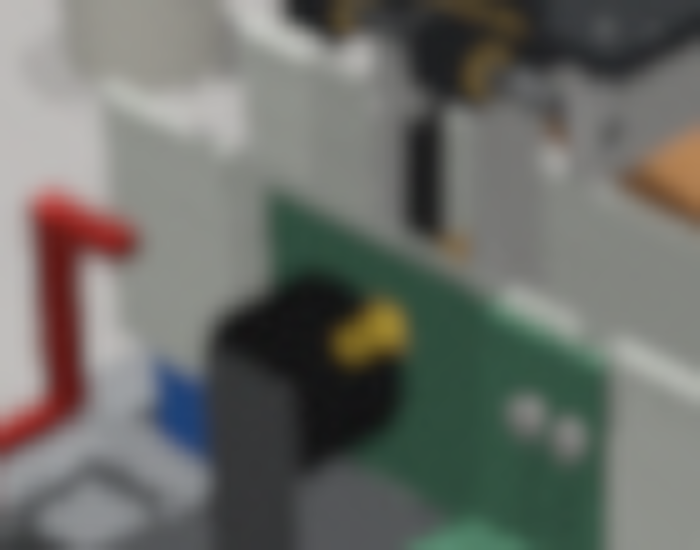

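```bash
python3 -m pendant '0 0 0 0 0 0 -1; 0 0 0 0 0 0 -1; 0 0 0 0 0 0 -1; 0 0 0 0 0 0 -1; 0 0 0 0 0 0 -1; 0 0 0 0 0 0 -1; 0 0 0 0 0 0 -1; 0 0 0 0 0 0 -1' 60 >/dev/null
python3 -m pendant '0 0 0 0 0 0 -1; 0 0 0 0 0 0 -1; 0 0 0 0 0 0 -1; 0 0 0 0 0 0 -1; 0 0 0 0 0 0 -1; 0 0 0 0 0 0 -1; 0 0 0 0 0 0 -1; 0 0 0 0 0 0 -1' 60 >/dev/null
python3 -m pendant '0 0 0 0 0 0 -1; 0 0 0 0 0 0 -1; 0 0 0 0 0 0 -1; 0 0 0 0 0 0 -1; 0 0 0 0 0 0 -1; 0 0 0 0 0 0 -1; 0 0 0 0 0 0 -1; 0 0 0 0 0 0 -1' 60 
python3 -m pendant '0 0 0 0 0 0 -1; 0 0 0 0 0 0 -1; 0 0 0 0 0 0 -1; 0 0 0 0 0 0 -1; 0 0 0 0 0 0 -1; 0 0 0 0 0 0 -1; 0 0 0 0 0 0 -1; 0 0 0 0 0 0 -1' 60
python3 - <<'E'
from h import *
print(readout.observe()["ft_torque"])
im=vision.read_camera("side")[:,:,::-1].copy(); crop("side",im,270,150,70,55,10,"pics/side9.png")
E
python3 -m pendant '0 0 0 0 0 0 -1; 0 0 0 0 0 0 -1; 0 0 0 0 0 0 -1; 0 0 0 0 0 0 -1; 0 0 0 0 0 0 -1; 0 0 0 0 0 0 -1; 0 0 0 0 0 0 -1; 0 0 0 0 0 0 -1' 60 
python3 -m pendant '0 0 0 0 0 0 -1; 0 0 0 0 0 0 -1; 0 0 0 0 0 0 -1; 0 0 0 0 0 0 -1; 0 0 0 0 0 0 -1; 0 0 0 0 0 0 -1; 0 0 0 0 0 0 -1; 0 0 0 0 0 0 -1' 60
python3 - <<'E'
from h import *
print(readout.observe()["ft_torque"])
im=vision.read_camera("side")[:,:,::-1].copy(); crop("side",im,270,150,70,55,10,"pics/side10.png")
E
```

```text
time_s: 17.6
eef_pos: [606.6, 101.7, 82.0]
ee_rot: [0.705, -0.703, -0.069, 0.066]
force: [0.2, -0.2, 0.3]
grip_width: 0.267
time_s: 18.6
eef_pos: [606.7, 101.8, 82.0]
ee_rot: [0.705, -0.703, -0.069, 0.066]
force: [-0.1, 0.3, 0.1]
grip_width: 0.274
[ 0.27923821 -0.02193632  0.01400681]
time_s: 19.65
eef_pos: [606.7, 101.8, 82.0]
ee_rot: [0.705, -0.703, -0.069, 0.066]
force: [0.1, 0.4, -0.1]
grip_width: 0.271
time_s: 20.65
eef_pos: [606.7, 101.7, 82.0]
ee_rot: [0.705, -0.703, -0.069, 0.066]
force: [-0.2, -0.3, 0.4]
grip_width: 0.268
[ 0.22643096 -0.01347836  0.05210187]
```

View pics/side9.png

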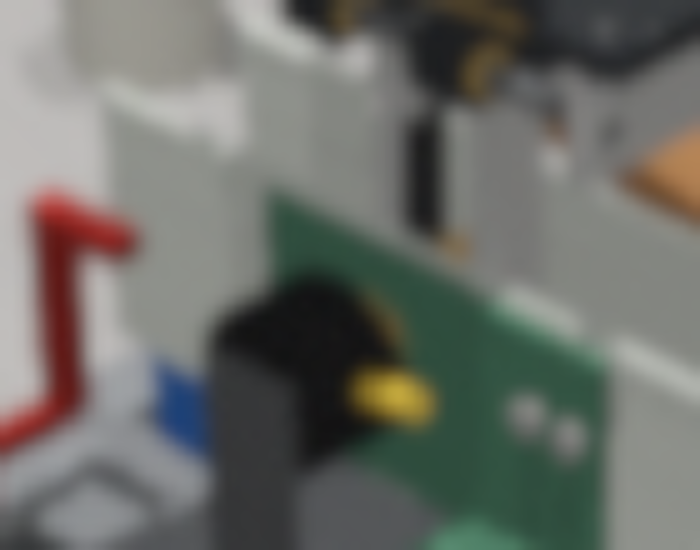

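View pics/side10.png

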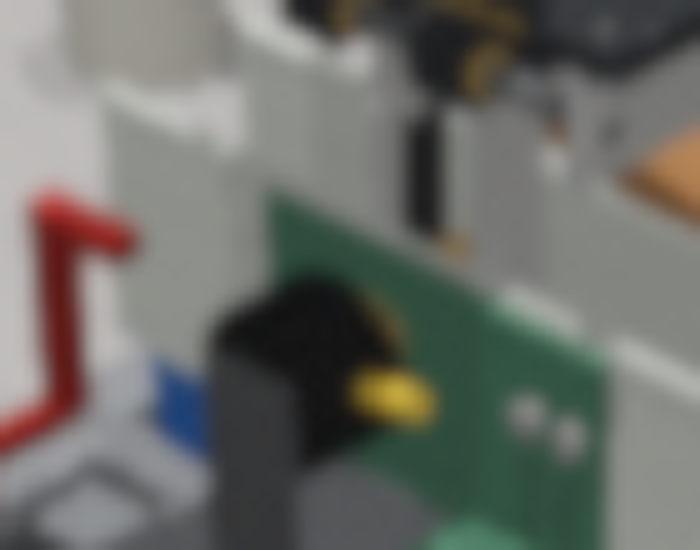

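The pin tip is at (432,398) in both pictures, taken 2 s apart, so the runner stands still. I'll check the lock and the bystanders before handing in.

Run:
```python
from h import *
im=vision.read_camera("side")[:,:,::-1].copy(); cv2.imwrite("pics/s11.png",im); crop("side",im,235,110,140,120,5,"pics/side11.png")
a=cv2.imread("pics/side0.png"); cv2.imwrite("pics/d11.png",cv2.absdiff(a,im))
im=vision.read_camera("top")[:,:,::-1].copy(); cv2.imwrite("pics/t11.png",im)
```

```text
(no output)
```

View pics/side11.png

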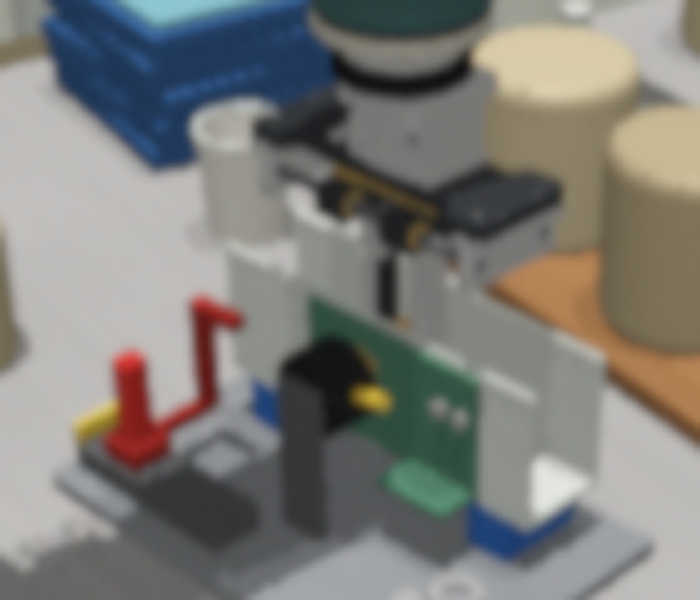

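View pics/t11.png

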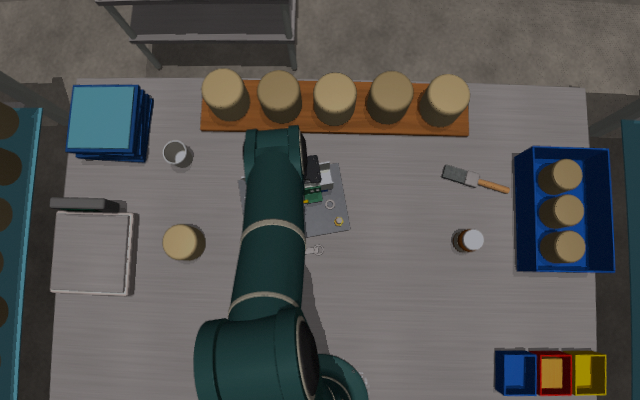

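View pics/d11.png

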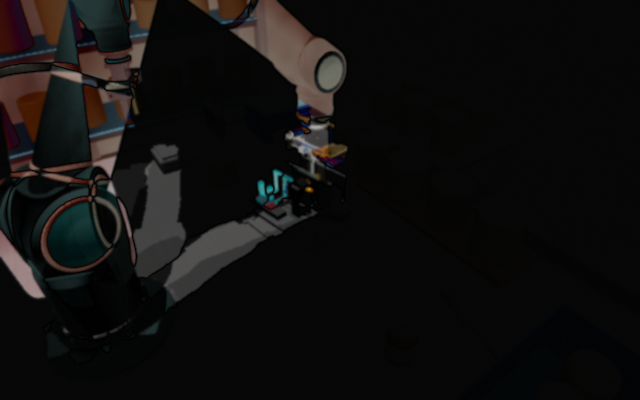

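Run:
```python
from go import *
for y in (100,102,105):print(y,(proj("side",jig((-92,y,98)))[0]-[235,110]+.5)*5)
print(readout.observe()["grip_width"]*94)
bot.job_done()
```

```text
100 [133.47344918 359.52210552]
102 [131.25555333 358.20568402]
105 [127.93761216 356.23630037]
25.376716234368818Traceback (most recent call last):
  File "<stdin>", line 4, in <module>
NameError: name 'bot' is not defined
```

Run:
```python
from station import bot
print(bot.job_done())
```

```text
the job is handed in; nothing more can be done
None
```

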